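# Lock the model hull's keeper with a push rivet

## Robot

A 6-joint arm with a two-finger parallel gripper is mounted at the origin on the work surface. World frame = base frame: x ahead of the robot, y to its left, z up, the work surface at z = 0. Lengths are in m, angles in rad, forces in N, time in s.
With the tool pointing down it reaches from about 0.4 to 0.825 m from the base axis. Payload 7 kg.
Tool frame: the origin (TCP) lies at the very end of the fingers, on their centre line; the grasp point (between the pads) lies 19 mm behind it; x points along the fingers, y is the direction in which the jaws open and shut, and the axes are right-handed (so a half turn about x gives the same grasp; the last joint's range is limited). The gripper opens to 88 mm and grips with 3 to 60 N. Pads are 19 mm wide; open, the fingers measure 130 mm over their backs; the gripper's body (78 mm by 193 mm) begins 47 mm behind the grasp point.
Start: joints at [-0.863, 0.359, 0.012, 0, -1.224, -0.288], TCP at [0.275, -0.616, 0.206] pointing down, gripper open.
Joint ranges: [-3.07, 3.07], [-1.43, 2.12], [-1.02, 1.25], [-3.03, 1.67], [-3.05, -0], [-3.03, 3.03]. Speed limits (rad/s): [2.39, 2.39, 3.01, 3.14, 3.14, 3.14].

## Interface

Orientations are given as [roll, pitch, yaw] about the fixed x, y, z axes, in that order (R = Rz(yaw) Ry(pitch) Rx(roll)).
In Python, from station import arm gives the robot as it stands.
- The arm moves only by the shell command python3 -m inch 'ROWS' [OPENING] [FORCE]. ROWS is text: rows parted by semicolons, each of 6 numbers parted by spaces: the shift along the world's x, y, z in units of 30 mm (1.0 is 30 mm), then the turn, a rotation vector about the world's x, y, z in units of 5 degrees (1.0 is 5 degrees). In form: dx dy dz wx wy wz; .... A call has 1 to 12 rows; each row shifts and turns the commanded pose from where the row before left it; what a row does not reach is not made up. A row lasts 1/8 s, in which the tool goes at most 62.5 mm and 10.7 degrees, less where a joint would pass 70% of its speed; a pose out of reach is approached as far as the arm can. A call is refused whole if a number of a shift passes 1 or a number of a turn 1, either way. A call with a gripper value outside its range is refused whole. OPENING is the opening, from 0 (shut) to 1 (fully open), set as the call begins (- or left out, the last holds). The fingers move at their own pace and stop on an object; FORCE is the grip in N (left out, the last holds). Time passes only in rows, so rows that do not move let the fingers close. It gives the time, the measured TCP pose, the force and the opening at its end, in the units of the state.
- arm.get_state(): the state, without advancing time (a new reading comes with each control period).
- arm.grab_frame(name): name is "side" or "top"; returns a dict with "frame" (480x640x3 uint8, red, green, blue), "range_z" (480x640 float32, m along the optical axis (not along the pixel's ray), 0 where there is no reading), "mtx" (3x3 intrinsics, pixels), "dist_coeffs" ([k1, k2, p1, p2, k3] as OpenCV has them; the pictures are not rectified), "pose" (4x4, takes a point from camera to world coordinates). Camera axes: x right, y up, looking along -z (the intrinsics and any distortion apply to the point x, -y, -z); pixel columns grow to the right and rows downward; lengths in m; the calibration is good to about 2 mm. A picture is of the moment at which its call begins.
- arm.job_done(): hands the job in, once; it reports no verdict.
Trained networks look in a picture, given as the dict that the camera call returned (one of the last four; its "shot" number tells which), for a name from the list of things; names that differ only in an ending like _2 or _b are one class to them, and where a whole thing is asked for, a point or a joint stands for the part that bears it (a point fixed in the world has none). Each returns a list of dicts, best first, with "confidence" (0 to 1); they miss things now and then, are a little off and sometimes report something else, mostly with a low value. They report only what shows in the picture. A call takes as long as a camera call. They do not tell look-alikes from the thing itself.
- arm.search_frame(picture, target): "extent" ([centre column, centre row, width, height] as shares, 0 to 1, of the picture: columns of its width, rows of its height, round what is visible of it).
- arm.masks_of(picture, target): "mask" (480x640 bool, what is visible of it) and "extent" ([centre column, centre row, width, height] as shares, 0 to 1, of the picture: columns of its width, rows of its height, round what is visible of it).
- arm.place_of(picture, target): "position" ([column, row] as shares, 0 to 1, of the picture: columns of its width, rows of its height: a listed point, or the origin of a listed thing).
The state is a dict: "t": time; "q": joint angles; "qd": joint speeds; "joint_efforts": joint torques, N m; "eef_pos": TCP position; "ee_rot": TCP orientation; "force": force on the tool from outside, world axes, zero at the start; "moment": the same for the moment, N m; "width": finger opening in m.
Only numpy, scipy, OpenCV 4.12 (cv2) and the standard library are available. Lean on these libraries where they do the work, as an engineer would, in place of code of your own. Each camera call takes 0.05 s, during which the arm holds its last target. There are 200 camera calls.

## Task

Take the orange push rivet from the wooden rack, seat it fully home in the hole of the blue keeper block on the hull jig while its white pin is still standing up, then push the pin down flush with the orange collar so that it locks. Feel gently for the hole, since a hard push before the rivet is home drives the pin in and spoils it, and never lean hard on the jig. Leave the grey spent rivet and the little pine hull where they are.

Things in the scene. Friction and masses are not known exactly. Their poses are not given: they have to be found in the camera images.
- pin_head (a point): White pin of the loose orange rivet (30 g): round, upright, 10 mm in diameter, standing 8.5 to 10.5 mm above the orange collar at the start, free all round, to be gripped from above. The point is on its axis, 5 mm below its top, and moves with the pin; z up along the rivet.
- rivet_collar (a point): Centre of the underside of the orange rivet's collar (diameter 24 mm, 4 mm thick). Below it the shank: diameter 12 mm, 14 mm long, its last 2 mm tapering to 10.4 mm. z up along the rivet. It hangs by the collar in either hole of the rack. Home in the keeper, this point is level with the block's top face.
- pin (a joint): How far the white pin is pushed into the orange rivet, in m: 0 to 0.002 at the start, 0.010 at its hard stop, where its top is flush (0.5 mm above the collar's top). It slides against about 10 N of friction and stays where it is left.
- jig: Fixed plywood hull jig, 130 x 300 x 18 mm; origin at the centre of its underside, y along it to the bow of the white hull fixed on it (top at most 54 mm above the bench, from y = -22 mm on), z up. On its -y half a blue keeper block (60 x 50 mm, flat top 42 mm above the bench, a thin nose over the stern) between two rails (83 mm wide outside, tops at 34 mm).
- jig_mark (a point): Point level with the keeper's top face, midway between the red lines on the rails; axes as the jig's. The keeper was slid back by an unmeasured amount and now holds firm: its hole's centre is on x = 0, 2 to 20 mm from here in the jig's -y direction, to be found by feel or sight. Hole: vertical, diameter 13.5 mm, mouth chamfered 0.8 mm, 18 mm deep.
- rack: Fixed wooden rivet rack, 150 (x) x 50 x 24 mm high, origin at the centre of its underside. Two holes, at x = -45 and +45 mm, hold the orange and the grey rivet in either order.
- spent_top (a point): Centre of the top of the grey spent rivet (same collar and shank, no standing pin), in the other hole of the rack. To be left there.
- pine_mid (a point): Middle of the small pine model hull, 90 mm long, 36 mm wide, 30 mm high, lying loose on the bench beyond the rack. To be left alone.
Mind the look-alikes: they are no part of the job. Of the things shaped like the part that bears pin_head, the orange one is meant.

How it is judged:
On the way, in this order (a step that is already met when the one before it is completed fails the run):
1. the orange rivet is fully home in the keeper's hole with its pin still standing (z of rivet_collar in the frame of jig below 0.044 m and x of rivet_collar in the frame of jig between -0.004 and 0.004 m and y of rivet_collar in the frame of jig between -0.104 and -0.079 m and angle between rivet_collar's own z axis and vertical below 0.08 rad and value of joint pin below 0.005 m), for 0.2 s.
2. the pin is pushed flush with the rivet home (z of rivet_collar in the frame of jig below 0.044 m and x of rivet_collar in the frame of jig between -0.004 and 0.004 m and y of rivet_collar in the frame of jig between -0.104 and -0.079 m and angle between rivet_collar's own z axis and vertical below 0.08 rad and value of joint pin above 0.0085 m), for 0.2 s.
At the end, for the whole second after the job is handed in: The orange rivet sits upright in the keeper block's hole with its collar within 2 mm of the block's top, its pin pushed in at least 8.5 mm of its 10 mm (flush to 1.5 mm), at rest and let go (all of step 2 and linear speed of rivet below 0.02 m/s and contact force between the fingers and rivet below 0.5 N); the robot touches nothing.
It fails at once if the pin is driven in more than 4 mm before the rivet is home (value of joint pin above 0.004 m and not (z of rivet_collar in the frame of jig below 0.0455 m and horizontal distance between rivet_collar and jig_mark below 0.026 m)).
It fails at once if the rivet or the fingers press on the jig with more than 35 N (contact force between any of rivet, the fingers and jig above 35 N).
It fails at once if the spent rivet or the pine hull is moved by more than 20 mm (distance of any of spent_top, pine_mid from where it was at the start of the episode above 0.02 m).
It also fails if it takes over 51 s, if anything falls off the work surface, if the arm or the gripper's body presses on something with over 40 N, if the wrist force passes 120 N, or if a joint passes its speed limit or range.

## Working session

There is one attempt and no reset: what is moved stays moved. The work goes in short steps, Python scripts to look and compute and a shell command to move; the robot and the scene stay as the last step left them, time stands still between calls to the robot, and variables do not carry over. Pictures are saved under pics/ and viewed, about 8 in all and at most 12, crops included, and the job is handed in when it is done.

```bash
mkdir -p pics
cat > h.py <<'E'
import numpy as np, cv2
from station import arm
def world(p,u,v,z=None,rng=None):
    """pixel -> world at plane height z, or with depth rng"""
    n=cv2.undistortPoints(np.array([[[u,v]]],float),p["mtx"],np.array(p["dist_coeffs"],float))[0,0]
    d=np.array([n[0],-n[1],-1.]); T=np.array(p["pose"])
    o=T[:3,3]; r=T[:3,:3]@d
    return o+r*((z-o[2])/r[2] if rng is None else rng)
def cloud(p):
    v,u=np.mgrid[:480,:640]
    n=cv2.undistortPoints(np.stack([u.ravel(),v.ravel()],1).astype(float)[:,None],p["mtx"],np.array(p["dist_coeffs"],float))[:,0]
    d=np.stack([n[:,0],-n[:,1],-np.ones(len(n))],1)*p["range_z"].reshape(-1,1)
    T=np.array(p["pose"]); return (d@T[:3,:3].T+T[:3,3]).reshape(480,640,3)
E
python3 - <<'E'
from h import *
ims=[]
for n in("top","side"):
    p=arm.grab_frame(n); cv2.imwrite(f"pics/{n}1.png",p["frame"][:,:,::-1])
    print(n,np.array(p["pose"])[:3,3].round(3),p["mtx"][0][0])
    C=cloud(p)
    for t in("pin_head","rivet_collar","jig","jig_mark","rack","spent_top","pine_mid"):
        for r in arm.place_of(p,t)[:2]:
            u,v=r["position"][0]*640,r["position"][1]*480
            print(t,round(r["confidence"],2),round(u,1),round(v,1),C[int(v),int(u)].round(4))
s=arm.get_state();print(s)
E
```

```text
top [ 0.484 -0.029  1.009] 525.1171720666503
pin_head 0.45 437.7 328.5 [ 0.3929 -0.2093  0.0308]
pin_head 0.39 434.8 282.8 [ 0.478  -0.2058  0.0269]
rivet_collar 0.66 260.8 256.0 [0.5306 0.1175 0.0412]
rivet_collar 0.63 435.4 287.7 [ 0.4689 -0.2057  0.0373]
jig 0.85 223.0 256.2 [0.5293 0.189  0.0403]
jig_mark 0.55 263.3 256.6 [0.5286 0.1117 0.0428]
jig_mark 0.37 436.3 265.5 [ 0.5098 -0.211   0.0228]
rack 0.9 440.7 261.9 [ 0.5172 -0.2183  0.0251]
spent_top 0.43 443.4 242.9 [ 0.5526 -0.2239  0.0291]
pine_mid 0.76 391.4 156.2 [ 0.718  -0.1296  0.0256]
side [ 0.365 -0.532  0.457] 436.8205310006933
pin_head 0.62 235.0 400.5 [ 0.3878 -0.2173  0.0267]
pin_head 0.44 298.0 366.1 [ 0.4683 -0.2066  0.0353]
rivet_collar 0.69 297.7 372.6 [ 0.4655 -0.2139  0.0339]
rivet_collar 0.61 239.3 405.6 [ 0.3908 -0.219   0.0175]
jig 0.95 255.7 217.7 [0.5251 0.1708 0.0171]
jig 0.49 367.5 355.8 [ 0.5561 -0.2208  0.0283]
jig_mark 0.82 261.2 218.8 [0.5256 0.1258 0.0403]
rack 0.64 331.9 377.4 [ 0.503  -0.229   0.0227]
rack 0.26 296.6 366.6 [ 0.4672 -0.2064  0.0356]
spent_top 0.58 365.8 356.3 [ 0.5535 -0.2205  0.0274]
pine_mid 0.95 428.5 287.0 [ 0.7049 -0.1379  0.0231]
{'t': 0.8, 'q': array([-8.62967932e-01,  3.58546419e-01,  1.18662160e-02,  2.05852202e-05,
       -1.22407710e+00, -2.88117473e-01]), 'qd': array([-0.00077699, -0.0002298 , -0.00195934, -0.00059072,  0.00169719,
        0.00119158]), 'joint_efforts': array([-8.40988159e-04, -5.82286012e+01,  2.93281960e+01,  7.00203761e+00,
        1.25624856e-02, -1.12594256e-05]), 'eef_pos': array([ 0.27503337, -0.61639555,  0.2055849 ]), 'ee_rot': array([-1.74317693,  1.57075276, -1.32345901]), 'force': array([ 0.14411877, -0.21642181, -0.26564333]), 'moment': array([-0.02353333,  0.00854515,  0.00230618]), 'width': 0.0876031562609577}
```

View pics/top1.png

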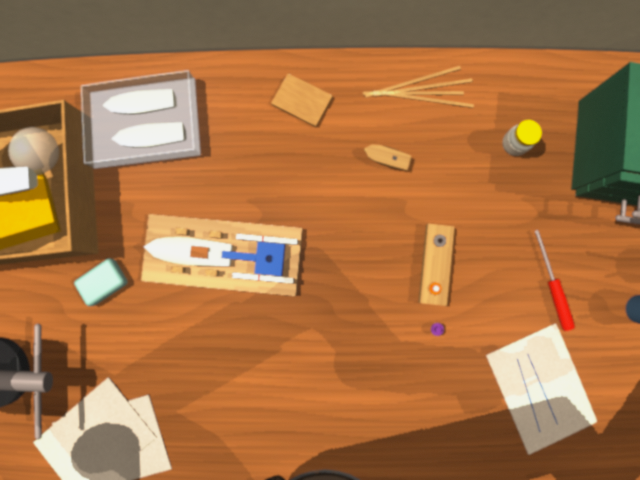

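View pics/side1.png

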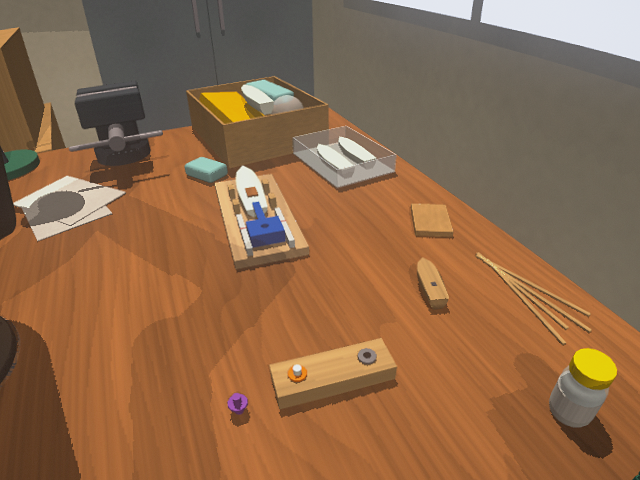

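The top view shows the orange rivet at (435,288), the grey one at (440,240), a purple look-alike at (438,329), and the blue keeper with its dark hole at about (269,258). Next I'll measure these by colour.

Run:
```python
from h import *
crops=[]
for n,zs in(("top",0),("side",0)):
    p=arm.grab_frame(n); f=p["frame"].astype(int); R,G,B=f[...,0],f[...,1],f[...,2]; C=cloud(p)
    hsv=cv2.cvtColor(p["frame"],cv2.COLOR_RGB2HSV)
    def box(u0,u1,v0,v1):
        m=np.zeros((480,640),bool); m[v0:v1,u0:u1]=1; return m
    b1=box(424,448,276,302) if n=="top" else box(282,316,358,388)
    b2=box(225,305,225,295) if n=="top" else box(225,305,195,260)
    org=b1&(hsv[...,1]>200)&(hsv[...,0]<16)&(R>190)
    wht=b1&(hsv[...,1]<70)&(R>170)
    blu=b2&(hsv[...,0]>100)&(hsv[...,0]<130)&(hsv[...,1]>120)
    red=b2&((hsv[...,0]<6)|(hsv[...,0]>172))&(hsv[...,1]>100)
    def cen(m): v,u=np.nonzero(m); return u.mean(),v.mean(),m.sum()
    print(n)
    for nm,m,z in(("orange",org|wht,.028),("white",wht,.0375)):
        c=cen(m); print(nm,np.round(c,1),world(p,c[0],c[1],z).round(4))
    z=np.median(C[blu][:,2]); print("blue z",z)
    # hole: dark pixels within the block
    blk=blu&(abs(C[...,2]-.042)<.006)
    k=cv2.morphologyEx(blk.astype(np.uint8),cv2.MORPH_OPEN,np.ones((11,11)) if n=="top" else np.ones((7,7)))
    hv,hu=np.nonzero(blk); 
    hull=np.zeros((480,640),np.uint8); cv2.fillConvexPoly(hull,cv2.convexHull(np.stack([hu,hv],1).astype(np.int32)),1)
    dark=(hull>0)&b2&(B<90)&(R<90); 
    if n=="top": dark&=box(260,280,248,270)
    else: dark&=box(250,280,215,240)
    if dark.any(): c=cen(dark); print("hole",np.round(c,1),world(p,c[0],c[1],.042).round(4), "B",B[dark])
    nn,lab,st,ce=cv2.connectedComponentsWithStats(red.astype(np.uint8),connectivity=8)
    for i in range(1,nn):
        if st[i,4]>=2: print("red",st[i,4],ce[i].round(1),world(p,*ce[i],.034).round(4))
    # jig outline direction: ply
    r=arm.masks_of(p,"jig")
    if r: 
        m=r[0]["mask"]; v,u=np.nonzero(m); rr=cv2.minAreaRect(np.stack([u,v],1).astype(np.float32)); print("jig",rr)
        P=C[m]; P=P[(P[:,2]>.008)&(P[:,2]<.06)]; print(cv2.minAreaRect(P[:,:2].astype(np.float32)*1000))
    P=C[blk]; print("blk",cv2.minAreaRect(P[:,:2].astype(np.float32)*1000))
    s=(slice(225,295),slice(225,305)) if n=="top" else (slice(195,260),slice(225,305))
    crops.append(cv2.resize(p["frame"][s],(400,340),interpolation=cv2.INTER_NEAREST))
    s=(slice(225,305),slice(400,470)) if n=="top" else (slice(340,410),slice(260,380))
    crops.append(cv2.resize(p["frame"][s],(400,340),interpolation=cv2.INTER_NEAREST)[:260])
    r=None
im=np.vstack([np.hstack([crops[0],crops[2]]),np.hstack([crops[1],crops[3]])])
cv2.imwrite("pics/c2.png",im[:,:,::-1])
```

```text
top
orange [434.  288.1  67. ] [ 0.4667 -0.2054  0.028 ]
white [435.8 288.1  23. ] [ 0.4669 -0.207   0.0375]
blue z 0.04228853900387575
hole [268.2 257.8   6. ] [0.5252 0.1022 0.042 ] B [87 89 88 88 89 88]
jig ((221.62139892578125, 254.70199584960938), (155.51560974121094, 69.38785552978516), 5.343055248260498)
((533.7689819335938, 197.83348083496094), (301.3644104003906, 131.84654235839844), 84.12052917480469)
blk ((526.7858276367188, 129.72235107421875), (108.38973236083984, 57.074214935302734), 84.29801940917969)
side
orange [296.7 370.6  97. ] [ 0.4673 -0.2073  0.028 ]
white [296.4 367.7  51. ] [ 0.4663 -0.2104  0.0375]
blue z 0.04104489458398203
hole [262. 223.   3.] [0.5217 0.1063 0.042 ] B [81 84 87]
red 3 [241. 228.] [0.4857 0.1185 0.034 ]
jig ((260.433837890625, 213.88751220703125), (100.02632904052734, 76.47174835205078), 75.46554565429688)
((533.173583984375, 194.5889434814453), (302.23834228515625, 129.37603759765625), 84.49596405029297)
blk ((526.177734375, 128.2064208984375), (111.88634490966797, 58.76412582397461), 83.8105239868164)
```

View pics/c2.png

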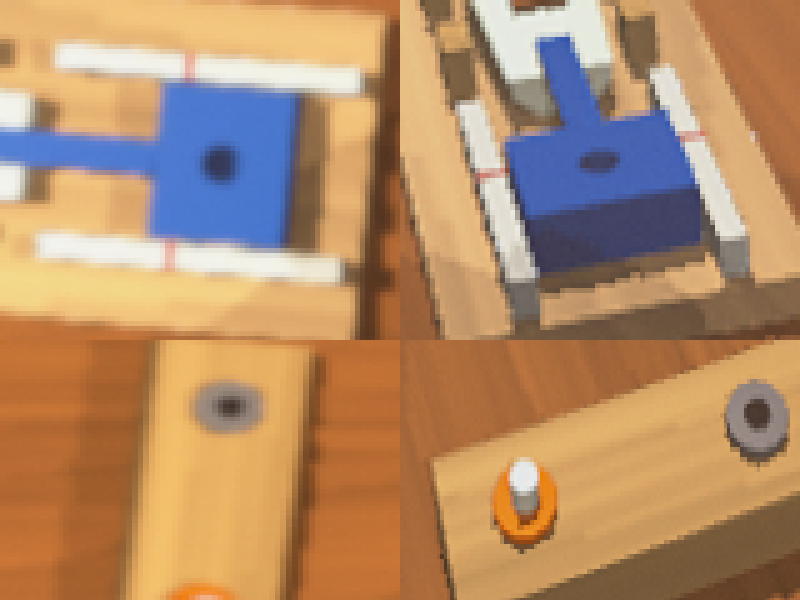

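Run:
```python
from h import *
from scipy.spatial.transform import Rotation as Ro
print(Ro.from_euler('xyz',arm.get_state()["ee_rot"]).as_matrix().round(3))
cr=[]
for n in("top","side"):
    p=arm.grab_frame(n); C=cloud(p); f=p["frame"]; hsv=cv2.cvtColor(f,cv2.COLOR_RGB2HSV).astype(int)
    b1=np.zeros((480,640),bool)
    if n=="top": b1[276:302,422:450]=1; uv=(268.3,257.6)
    else: b1[356:390,280:318]=1; uv=(264.3,225.1)
    print(n,"hole",world(p,*uv,.042).round(4))
    H,S,V=hsv[...,0],hsv[...,1],hsv[...,2]
    wht=b1&(S<90)&(V>110); org=b1&(H<14)&(S>190)
    m=cv2.morphologyEx((wht|org).astype(np.uint8),cv2.MORPH_OPEN,np.ones((3,3)))
    nn,lab,st,ce=cv2.connectedComponentsWithStats(m); i=1+st[1:,4].argmax()
    e=cv2.fitEllipse(np.argwhere(lab==i)[:,::-1].astype(np.float32)); c=st[i]
    cc=(c[0]+(c[2]-1)/2,c[1]+(c[3]-1)/2)
    print("collar box",c,ce[i].round(1),world(p,*cc,.027).round(4),world(p,*ce[i],.028).round(4))
    P=C[b1&(C[...,2]>.033)]; print("cloud pin",len(P),P.mean(0).round(4) if len(P) else 0,P[:,2].max() if len(P) else 0)
    r=arm.masks_of(p,"rack")
    if r:
        P=C[r[0]["mask"]]; P=P[abs(P[:,2]-.024)<.003]; print("rack",cv2.minAreaRect(P[:,:2].astype(np.float32)*1000))
    y0,x0=(270,415) if n=="top" else (352,278)
    cr.append(cv2.resize(f[y0:y0+40,x0:x0+40],(400,400),interpolation=cv2.INTER_NEAREST))
    print("grey",[ (r["position"][0]*640,r["position"][1]*480) for r in arm.place_of(p,"spent_top")[:2]])
cv2.imwrite("pics/c3.png",np.hstack(cr)[:,:,::-1])
```

```text
[[-0.    -0.408  0.913]
 [ 0.     0.913  0.408]
 [-1.     0.    -0.   ]]
top hole [0.5256 0.1019 0.042 ]
collar box [433 286   6   5  26] [435.5 288. ] [ 0.4668 -0.2084  0.027 ] [ 0.4668 -0.2083  0.028 ]
cloud pin 27 [ 0.469  -0.1868  0.1443] 1.0091402490547843
rack ((511.3171691894531, -212.89712524414062), (51.142093658447266, 150.6809844970703), 82.34624481201172)
grey [(444.22400000000005, 239.52)]
side hole [0.5233 0.0981 0.042 ]
collar box [293 364   8  11  75] [296.7 369.1] [ 0.4682 -0.2042  0.027 ] [ 0.4681 -0.2053  0.028 ]
cloud pin 58 [ 0.4559 -0.2434  0.0793] 0.45674087091584564
rack ((512.0820922851562, -214.7079620361328), (52.53746032714844, 150.8481903076172), 83.5367431640625)
grey [(369.216, 353.904), (296.384, 366.47999999999996)]
```

View pics/c3.png

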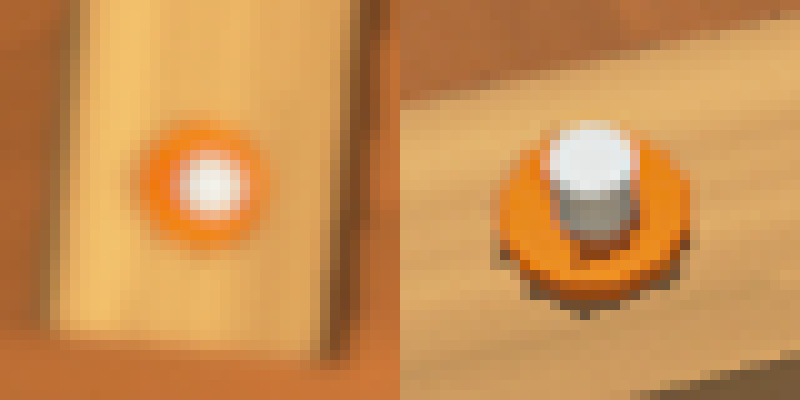

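The pin is at about (0.467, -0.208) and the hole at about (0.524, 0.100). Both agree with the rack and jig rectangles. I'll approach to above the pin with the jaws along world y, since the cameras disagree most in y and the grip centres that axis.

```bash
python3 -m inch '0.5 1 0 0 0 -0.5; 0.5 1 0 0 0 -0.5; 0.5 1 -0.2 0 0 -0.5; 0.5 1 -0.3 0 0 -0.5; 0.5 1 -0.3 0 0 -0.5; 0.5 1 -0.3 0 0 -0.5; 0.5 1 -0.3 0 0 -0.5; 0.5 1 -0.3 0 0 -0.5; 0.5 1 -0.3 0 0 -0.5; 0.5 1 -0.3 0 0 -0.5; 0.5 1 -0.3 0 0 0; 0.5 1 -0.3 0 0 0' 0.5 20; python3 -m inch '0.4 1 -0.5 0 0 0; 0 0.6 -0.6 0 0 0; 0 0 0 0 0 0; 0 0 0 0 0 0'
```

```text
t: 2.8
eef_pos: [0.4557, -0.2554, 0.1185]
ee_rot: [-0.218, 1.57, -0.235]
force: [0.8, 0.2, 0.9]
width: 0.0439
t: 3.3
eef_pos: [0.4676, -0.2088, 0.0862]
ee_rot: [-0.478, 1.57, -0.494]
force: [-0.2, -0.4, -0.2]
width: 0.0438
```

```bash
python3 -m inch '0 0 -0.8 0 0 0; 0 0 -0.6 0 0 0; 0 0 -0.2 0 0 0; 0 0 -0.2 0 0 0; 0 0 -0.07 0 0 0; 0 0 0 0 0 0; 0 0 0 0 0 0'
python3 - <<'E'
from h import *
p=arm.grab_frame("side"); cv2.imwrite("pics/s4.png",cv2.resize(p["frame"][320:420,220:380],(800,500),interpolation=cv2.INTER_CUBIC)[:,:,::-1])
E
```

```text
t: 4.18
eef_pos: [0.4674, -0.2084, 0.0298]
ee_rot: [-0.089, 1.57, -0.106]
force: [0.3, -0.4, -0.3]
width: 0.0436
```

View pics/s4.png

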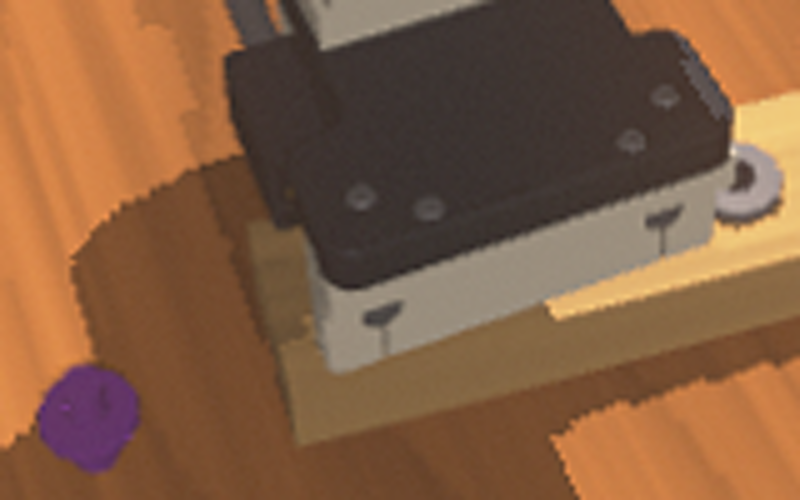

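```bash
python3 -m inch '0 0 -0.03 0 0 0; 0 0 0 0 0 0; 0 0 0 0 0 0; 0 0 0 0 0 0; 0 0 0 0 0 0; 0 0 0 0 0 0; 0 0 0 0 0 0' 0 15
```

```text
t: 5.1
eef_pos: [0.4671, -0.2084, 0.0286]
ee_rot: [-1.271, 1.571, -1.287]
force: [0.2, -0.5, 0.3]
width: 0.0003
```

The fingers closed on nothing, so I'll open, raise and look.

```bash
python3 -m inch '0 0 0 0 0 0; 0 0 0 0 0 0; 0 0 0 0 0 0; 0 0 0.5 0 0 0; 0 0 0.8 0 0 0; 0 0 1 0 0 0; 0 0 1 0 0 0;0 0 0 0 0 0' 0.5 15
python3 - <<'E'
from h import *
ims=[]
for n in("side","top"):
    p=arm.grab_frame(n); f=p["frame"]
    ims.append(cv2.resize(f[320:420,210:370] if n=="side" else f[210:340,370:570],(400 if n!="side" else 400,300),interpolation=cv2.INTER_CUBIC))
cv2.imwrite("pics/s5.png",np.hstack(ims)[:,:,::-1])
E
```

```text
t: 6.1
eef_pos: [0.469, -0.2087, 0.1311]
ee_rot: [-0.127, 1.565, -0.143]
force: [0.8, 0.2, 0.2]
width: 0.0437
```

View pics/s5.png

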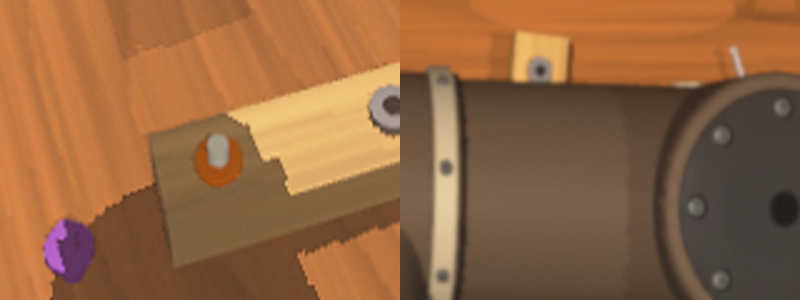

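Run:
```python
from h import *
from scipy.spatial.transform import Rotation as Ro
s=arm.get_state(); R=Ro.from_euler('xyz',s["ee_rot"]).as_matrix(); print(R.round(3),s["eef_pos"])
p=arm.grab_frame("side"); C=cloud(p); f=p["frame"]
q=C-s["eef_pos"]; m=(abs(q[...,0])<.06)&(abs(q[...,1])<.12)&(C[...,2]>.06)&(C[...,2]<.26)
for z0 in np.arange(.06,.26,.01):
    k=m&(C[...,2]>=z0)&(C[...,2]<z0+.01)
    if k.sum()>5: print(round(z0,2),k.sum(),C[k].min(0).round(3),C[k].max(0).round(3))
def proj(X):
    T=np.linalg.inv(np.array(p["pose"])); c=T[:3,:3]@X+T[:3,3]; c=c*[1,-1,-1]
    return cv2.projectPoints(c[None],np.zeros(3),np.zeros(3),p["mtx"],np.array(p["dist_coeffs"],float))[0][0,0]
g=f.copy()
for X in(s["eef_pos"],np.array([.467,-.2083,.0375]),np.array([.467,-.2083,.024])):
    u=proj(X); print(u.round(1)); cv2.circle(g,tuple(int(round(a)) for a in u),2,(0,255,0),-1)
cv2.imwrite("pics/s6.png",cv2.resize(g[180:420,180:420],(600,600))[:,:,::-1])
```

```text
[[ 0.001  0.017  1.   ]
 [ 0.     1.    -0.017]
 [-1.     0.     0.001]] [ 0.46719867 -0.20831782  0.1283948 ]
0.15 131 [ 0.455 -0.247  0.15 ] [ 0.477 -0.238  0.16 ]
0.16 72 [ 0.455 -0.248  0.16 ] [ 0.478 -0.244  0.165]
0.19 12 [ 0.456 -0.179  0.192] [ 0.457 -0.167  0.2  ]
0.2 16 [ 0.456 -0.182  0.2  ] [ 0.457 -0.167  0.206]
0.21 414 [ 0.426 -0.298  0.212] [ 0.504 -0.121  0.22 ]
0.22 1243 [ 0.426 -0.298  0.22 ] [ 0.505 -0.121  0.23 ]
0.23 1657 [ 0.426 -0.304  0.23 ] [ 0.505 -0.115  0.24 ]
0.24 998 [ 0.426 -0.306  0.24 ] [ 0.505 -0.114  0.25 ]
0.25 4850 [ 0.426 -0.307  0.25 ] [ 0.505 -0.111  0.26 ]
[292.5 311.3]
[296.4 366.2]
[296.9 373.4]
```

View pics/s6.png

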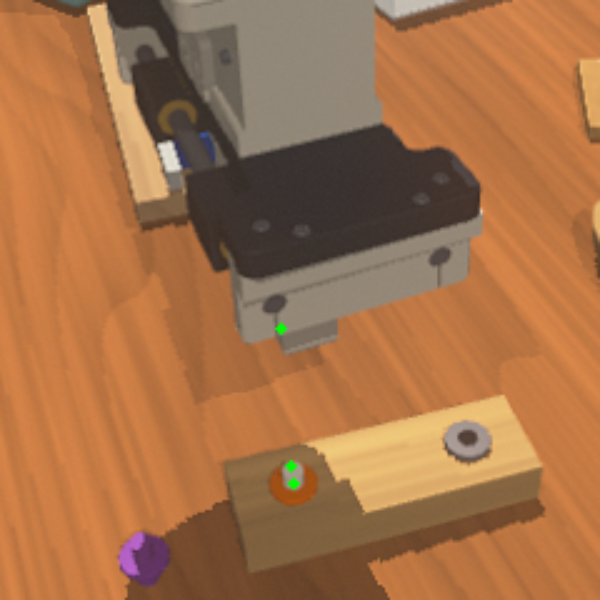

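The depth image puts the real fingertips about 20 mm above the reported TCP, which explains the miss since they closed above the pin. I'll calibrate by touching the rack top lightly with the open fingers straddling the collar.

```bash
python3 -m inch '0 0 -1 0 0 0; 0 0 -1 0 0 0; 0 0 -1 0 0 0; 0 0 -0.5 0 0 0; 0 0 -0.3 0 0 0; 0 0 0 0 0 0; 0 0 0 0 0 0; 0 0 0 0 0 0'; for i in 1 2; do python3 -m inch '0 0 -0.05 0 0 0; 0 0 -0.05 0 0 0; 0 0 0 0 0 0'; done
```

```text
t: 7.25
eef_pos: [0.4677, -0.2084, 0.0144]
ee_rot: [-0.062, 1.569, -0.078]
force: [0.2, 0.4, -0.2]
width: 0.0436
t: 7.62
eef_pos: [0.467, -0.2084, 0.0105]
ee_rot: [3.054, 1.571, 3.037]
force: [-0.1, 0.1, -0.9]
width: 0.0434
t: 8.0
eef_pos: [0.467, -0.2084, 0.0074]
ee_rot: [3.09, 1.57, 3.074]
force: [0.4, 0.0, -0.4]
width: 0.0434
```

```bash
for i in 1 2 ; do python3 -m inch '0 0 -0.03 0 0 0; 0 0 0 0 0 0'; done;  python3 -m inch '0 0 -0.03 0 0 0; 0 0 0 0 0 0'
```

```text
t: 8.25
eef_pos: [0.4671, -0.2084, 0.0066]
ee_rot: [2.853, 1.571, 2.837]
force: [0.3, 1.5, -0.2]
width: 0.0434
t: 8.5
eef_pos: [0.467, -0.2084, 0.0057]
ee_rot: [-3.117, 1.571, -3.133]
force: [-0.8, 0.2, -0.6]
width: 0.0438
t: 8.75
eef_pos: [0.4671, -0.2084, 0.0048]
ee_rot: [2.878, 1.571, 2.861]
force: [-0.4, -1.0, -0.2]
width: 0.0436
```

```bash
for i in 1 2 3; do python3 -m inch '0 0 -0.03 0 0 0; 0 0 0 0 0 0'| sed -n '2p;4p'; done
```

```text
eef_pos: [0.467, -0.2084, 0.0039]
force: [0.2, -0.3, 0.5]
eef_pos: [0.4672, -0.2084, 0.0033]
force: [-0.3, 1.8, 3.1]
eef_pos: [0.4672, -0.2084, 0.0032]
force: [-3.8, 2.5, 14.5]
```

Contact came at a reported z of 0.0034, so the true tip height is the reported value plus about 0.0206. I'll raise to 1 mm above the collar and grip.

```bash
python3 -m inch '0 0 0.21 0 0 0; 0 0 0 0 0 0; 0 0 0 0 0 0'| sed -n '2p;4p'; python3 -m inch '0 0 0 0 0 0; 0 0 0 0 0 0; 0 0 0 0 0 0; 0 0 0 0 0 0; 0 0 0 0 0 0; 0 0 0 0 0 0' 0 15
```

```text
eef_pos: [0.467, -0.2084, 0.0083]
force: [0.2, 0.3, -0.8]
t: 10.62
eef_pos: [0.467, -0.2084, 0.0084]
ee_rot: [2.996, 1.571, 2.98]
force: [-0.5, -0.4, -0.3]
width: 0.0085
```

```bash
python3 -m inch '0 0 0.2 0 0 0; 0 0 0.5 0 0 0; 0 0 0.8 0 0 0; 0 0 0.8 0 0 0; 0 0 0 0 0 0; 0 0 0 0 0 0';  python3 - <<'E'
from h import *
p=arm.grab_frame("side"); cv2.imwrite("pics/s7.png",cv2.resize(p["frame"][270:410,210:390],(720,560),interpolation=cv2.INTER_CUBIC)[:,:,::-1])
E
```

```text
t: 11.38
eef_pos: [0.467, -0.2083, 0.0778]
ee_rot: [0.292, 1.57, 0.276]
force: [-0.9, -0.7, -0.2]
width: 0.0089
```

View pics/s7.png

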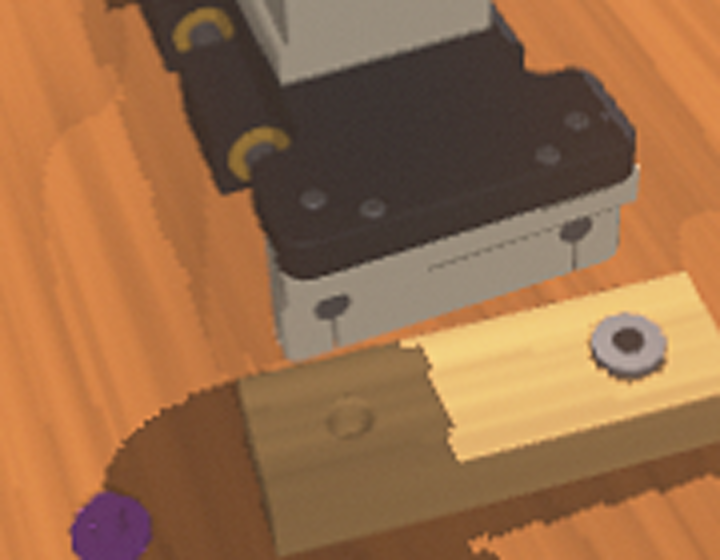

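The rack's hole at crop (350,418) is empty and the grey rivet is undisturbed, so the rivet is held. Now carrying it over the keeper.

```bash
python3 -m inch '0.1 0.5 0 0 0 0; 0.2 1 0 0 0 0; 0.2 1 0 0 0 0; 0.2 1 0 0 0 0; 0.2 1 0 0 0 0; 0.2 1 0 0 0 0; 0.2 1 0 0 0 0; 0.2 1 0 0 0 0; 0.2 1 0 0 0 0; 0.2 1 0 0 0 0; 0.01 0.78 0 0 0 0; 0 0 0 0 0 0';python3 -m inch '0 0 0 0 0 0; 0 0 0 0 0 0';  python3 - <<'E'
from h import *
p=arm.grab_frame("side"); f=p["frame"]; C=cloud(p); s=arm.get_state(); print(s["eef_pos"],s["width"])
hsv=cv2.cvtColor(f,cv2.COLOR_RGB2HSV).astype(int); H,S,V=hsv[...,0],hsv[...,1],hsv[...,2]
q=C-s["eef_pos"]; m=(abs(q[...,0])<.03)&(abs(q[...,1])<.03)&(C[...,2]>.06)&(C[...,2]<.105)&(H<16)&(S>150)
print(m.sum(), C[m].min(0).round(4),C[m].max(0).round(4), np.argwhere(m).mean(0))
v,u=np.nonzero(m); print(u.min(),u.max(),v.min(),v.max())
cv2.imwrite("pics/s8.png",cv2.resize(f[150:270,190:340],(750,600),interpolation=cv2.INTER_CUBIC)[:,:,::-1])
E
```

```text
t: 12.92
eef_pos: [0.524, 0.1018, 0.0768]
ee_rot: [-2.651, 1.57, -2.665]
force: [0.3, -0.8, 0.5]
width: 0.0086
t: 13.18
eef_pos: [0.5241, 0.0995, 0.0773]
ee_rot: [-2.624, 1.57, -2.641]
force: [0.0, 0.3, -0.0]
width: 0.0086
[0.52419093 0.09943504 0.07735672] 0.008903623902113647
32 [0.5116 0.0843 0.081 ] [0.5275 0.0969 0.1019] [204.34375 261.53125]
256 265 199 207
```

View pics/s8.png

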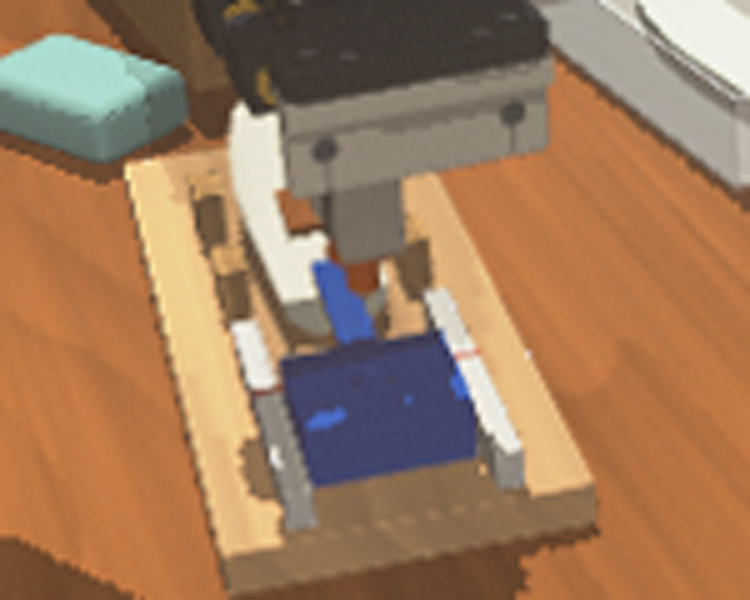

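```bash
python3 -m inch '0 0 -0.5 0 0 0; 0 0 -0.4 0 0 0; 0 0 -0.1 0 0 0; 0 0 0 0 0 0; 0 0 0 0 0 0'| sed -n '2p;4p'
python3 - <<'E'
from h import *
p=arm.grab_frame("side"); f=p["frame"]; s=arm.get_state(); e=s["eef_pos"]; print(e)
def proj(X):
    T=np.linalg.inv(np.array(p["pose"])); c=(T[:3,:3]@np.array(X)+T[:3,3])*[1,-1,-1]
    return cv2.projectPoints(c[None],np.zeros(3),np.zeros(3),p["mtx"],np.array(p["dist_coeffs"],float))[0][0,0]
print("exp collar",proj([e[0],e[1],e[2]+.0206-.003]),"shank end",proj([e[0],e[1],e[2]+.0206-.019]))
cv2.imwrite("pics/s9.png",cv2.resize(f[185:245,225:305],(800,600),interpolation=cv2.INTER_CUBIC)[:,:,::-1])
E
```

```text
eef_pos: [0.5247, 0.1002, 0.0477]
force: [-0.2, -0.3, 0.6]
[0.52468756 0.10019704 0.04778149]
exp collar [263.49998523 212.94670249] shank end [264.30949525 220.77567066]
```

View pics/s9.png

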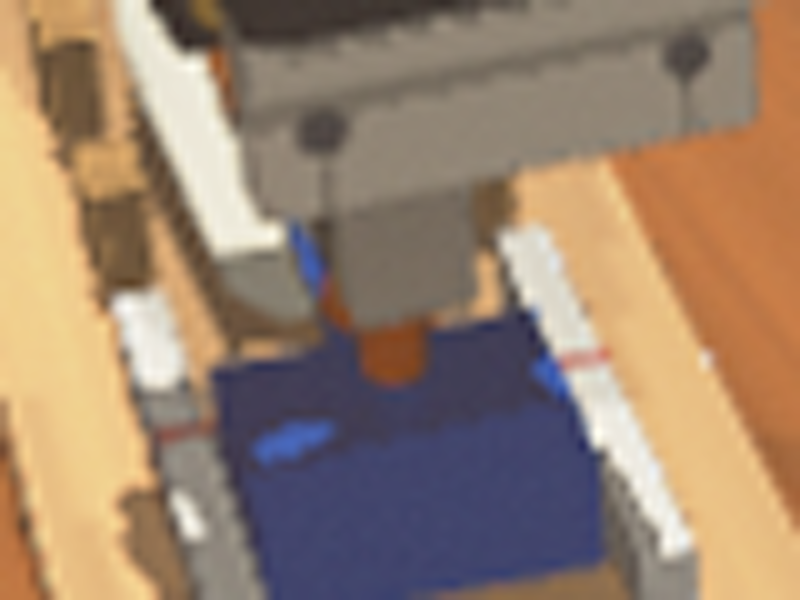

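By projection the shank end lands at about (264.1, 225.3), and the hole is at (264.3, 225.1). Lowering gently.

```bash
for i in 1 2 ; do python3 -m inch '0 0 -0.05 0 0 0; 0 0 -0.05 0 0 0; 0 0 0 0 0 0'| sed -n '2p;4p'; done; for i in 1 2; do python3 -m inch '0 0 -0.03 0 0 0; 0 0 0 0 0 0'| sed -n '2p;4p';done
```

```text
eef_pos: [0.5243, 0.1, 0.0444]
force: [0.0, 0.5, -0.7]
eef_pos: [0.5243, 0.1, 0.0413]
force: [-0.3, -0.1, -0.8]
eef_pos: [0.5244, 0.1, 0.0405]
force: [0.7, 0.1, -0.5]
eef_pos: [0.5243, 0.1, 0.0396]
force: [-0.4, -0.3, -0.7]
```

```bash
for i in 1 2 3; do python3 -m inch '0 0 -0.03 0 0 0; 0 0 0 0 0 0'| sed -n '2p;4p';done
```

```text
eef_pos: [0.5243, 0.1, 0.0387]
force: [-0.8, 0.4, 0.2]
eef_pos: [0.5243, 0.1, 0.0378]
force: [0.3, 0.3, 0.4]
eef_pos: [0.5243, 0.1, 0.0369]
force: [0.3, -0.4, 0.2]
```

No force at 3.5 mm below surface level, so the shank is in the hole. Continuing.

```bash
for i in 1 2 3; do python3 -m inch '0 0 -0.04 0 0 0; 0 0 -0.04 0 0 0; 0 0 0 0 0 0'| sed -n '2p;4p';done
```

```text
eef_pos: [0.5243, 0.1, 0.0344]
force: [0.0, -0.8, -0.3]
eef_pos: [0.5243, 0.1, 0.032]
force: [0.8, 0.0, -0.6]
eef_pos: [0.5243, 0.1, 0.0296]
force: [0.7, -0.1, -1.6]
```

```bash
for i in 1 2; do python3 -m inch '0 0 -0.03 0 0 0; 0 0 0 0 0 0'| sed -n '2p;4p';done
```

```text
eef_pos: [0.5244, 0.1, 0.0288]
force: [-0.2, -0.6, 0.5]
eef_pos: [0.5244, 0.1, 0.0279]
force: [-0.4, -0.3, -0.6]
```

```bash
for i in 1 2 ; do python3 -m inch '0 0 -0.02 0 0 0; 0 0 0 0 0 0'| sed -n '2p;4p';done
```

```text
eef_pos: [0.5244, 0.1, 0.0273]
force: [0.5, 1.0, -0.5]
eef_pos: [0.5244, 0.1, 0.0267]
force: [0.8, -0.3, -0.3]
```

```bash
python3 -m inch '0 0 -0.02 0 0 0; 0 0 0 0 0 0'| sed -n '2p;4p'
```

```text
eef_pos: [0.5245, 0.1, 0.0263]
force: [-1.4, -0.3, 2.0]
```

Contact is at 0.0263, exactly the predicted home height. I'll release, raise, shut the fingers, and descend to just above the pin.

```bash
python3 -m inch '0 0 0 0 0 0; 0 0 0 0 0 0; 0 0 0 0 0 0; 0 0 0 0 0 0; 0 0 0.3 0 0 0; 0 0 0.7 0 0 0; 0 0 0 0 0 0' 0.35 15
python3 - <<'E'
from h import *
p=arm.grab_frame("side"); cv2.imwrite("pics/s10.png",cv2.resize(p["frame"][185:245,225:305],(800,600),interpolation=cv2.INTER_CUBIC)[:,:,::-1])
E
```

```text
t: 19.15
eef_pos: [0.5257, 0.1006, 0.0581]
ee_rot: [0.467, 1.567, 0.451]
force: [0.3, 0.0, -0.2]
width: 0.0309
```

View pics/s10.png

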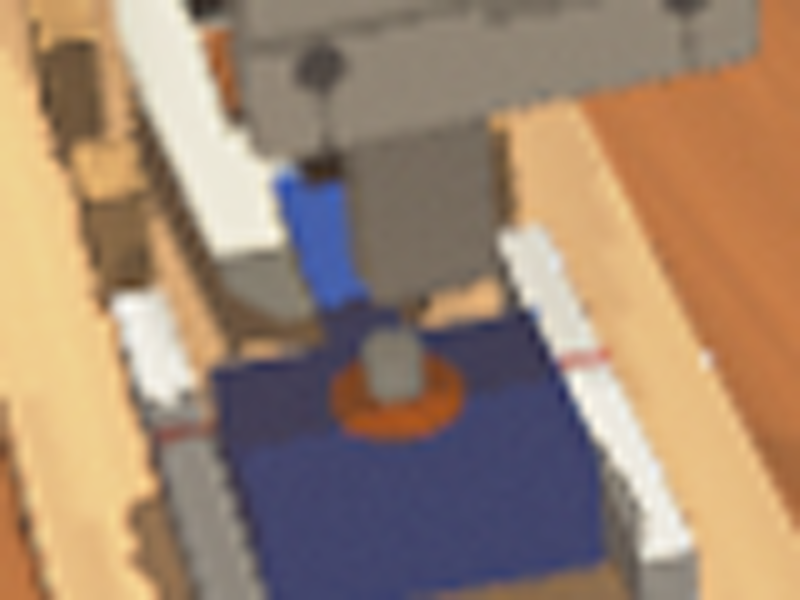

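The rivet sits home and upright with its pin standing (crop (395,370)). Shutting the fingers and approaching.

```bash
python3 -m inch '0 0 0 0 0 0; 0 0 0 0 0 0; 0 0 0 0 0 0; 0 0 0 0 0 0; 0 0 0 0 0 0; 0 0 -0.3 0 0 0; 0 0 -0.2 0 0 0; 0 0 -0.1 0 0 0; 0 0 0 0 0 0' 0 20; for i in 1 2 3 4; do python3 -m inch '0 0 -0.03 0 0 0; 0 0 0 0 0 0'| sed -n '2p;4p';done
```

```text
t: 20.32
eef_pos: [0.5242, 0.0999, 0.0378]
ee_rot: [-2.561, 1.57, -2.578]
force: [-1.0, 0.0, 0.2]
width: 0.0004
eef_pos: [0.5244, 0.1001, 0.0374]
force: [0.2, -0.2, -0.3]
eef_pos: [0.5244, 0.1, 0.0364]
force: [-0.4, 0.0, 0.6]
eef_pos: [0.5244, 0.1, 0.0354]
force: [-0.1, -0.8, -0.1]
eef_pos: [0.5243, 0.1, 0.0345]
force: [-0.0, 1.0, 0.2]
```

```bash
for i in 1 2 3 4; do python3 -m inch '0 0 -0.03 0 0 0; 0 0 0 0 0 0'| sed -n '2p;4p';done
```

```text
eef_pos: [0.5245, 0.1001, 0.0339]
force: [-0.9, -1.1, 2.5]
eef_pos: [0.5246, 0.1001, 0.0334]
force: [-2.7, -0.2, 7.8]
eef_pos: [0.5246, 0.1001, 0.0326]
force: [-2.6, -0.2, 9.0]
eef_pos: [0.5246, 0.1001, 0.0317]
force: [-2.4, -0.1, 9.6]
```

```bash
for i in 1 2 3; do python3 -m inch '0 0 -0.03 0 0 0; 0 0 0 0 0 0'| sed -n '2p;4p';done
```

```text
eef_pos: [0.5246, 0.1001, 0.0308]
force: [-2.8, 0.0, 9.2]
eef_pos: [0.5246, 0.1001, 0.0299]
force: [-2.9, -0.8, 8.9]
eef_pos: [0.5246, 0.1001, 0.029]
force: [-2.6, -0.6, 9.2]
```

The pin is sliding at about 9.5 N, with roughly 3 mm to go.

```bash
for i in 1 2 3; do python3 -m inch '0 0 -0.03 0 0 0; 0 0 0 0 0 0'| sed -n '2p;4p';done
```

```text
eef_pos: [0.5246, 0.1001, 0.0281]
force: [-2.9, -1.1, 9.8]
eef_pos: [0.5246, 0.1001, 0.0272]
force: [-4.0, -0.1, 9.2]
eef_pos: [0.5246, 0.1001, 0.0263]
force: [-4.8, -0.4, 8.1]
```

```bash
python3 -m inch '0 0 -0.02 0 0 0; 0 0 0 0 0 0'| sed -n '2p;4p'
```

```text
eef_pos: [0.5246, 0.1001, 0.0257]
force: [-3.1, 0.1, 9.5]
```

```bash
python3 -m inch '0 0 -0.02 0 0 0; 0 0 0 0 0 0'| sed -n '2p;4p'
```

```text
eef_pos: [0.5247, 0.1001, 0.0255]
force: [-3.6, -0.5, 13.2]
```

```bash
python3 -m inch '0 0 -0.015 0 0 0; 0 0 0 0 0 0; 0 0 0 0 0 0'| sed -n '2p;4p'
```

```text
eef_pos: [0.5247, 0.1001, 0.0254]
force: [-5.2, -0.3, 17.4]
```

The motion has stopped while the force rises to 17 N at the predicted flush height, so the pin is at its stop. Lifting straight up and checking.

```bash
python3 -m inch '0 0 0.1 0 0 0; 0 0 0.5 0 0 0; 0 0 1 0 0 0; 0 0 1 0 0 0; 0 0 1 0 0 0; 0 0 0 0 0 0; 0 0 0 0 0 0; 0 0 0 0 0 0'
python3 - <<'E'
from h import *
p=arm.grab_frame("side"); cv2.imwrite("pics/s11.png",cv2.resize(p["frame"][185:245,225:305],(800,600),interpolation=cv2.INTER_CUBIC)[:,:,::-1])
E
```

```text
t: 25.7
eef_pos: [0.5238, 0.0998, 0.1312]
ee_rot: [-2.709, 1.569, -2.726]
force: [0.2, 0.1, 0.3]
width: 0.0003
```

View pics/s11.png

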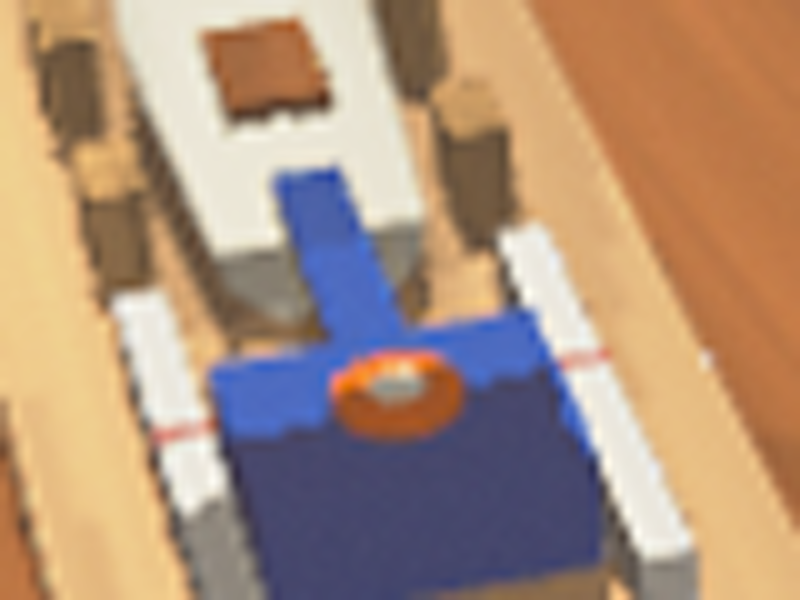

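The collar is flat on the block and the pin is flush (crop (397,385)). The gripper is well clear.

```bash
python3 -c "
from station import arm
print(arm.job_done())"
```

```text
the job is handed in; nothing more can be done
None
```

The orange rivet is fully home in the keeper's hole with its pin pushed flush, and I handed the job in at about 26 s of the 51 s allowed. No verdict is reported, so the checks below are my own.

- **Insertion:** The shank entered the hole with no measurable side or down force. I stopped at 2 N, at the predicted home height, let go, and a picture showed the rivet upright and home with its pin still standing.
- **Locking the pin:** I pushed with shut fingers. The pin slid at about 9.5 N and stopped at the predicted flush height. The peak was 17 N down, about 18 N in all, against the 35 N limit.
- **Last picture:** It shows the collar flat on the block and the pin flush. The arm was lifted clear, with about 0.4 N on the force reading.

**What disagreed:**
- **Tool height:** The fingertips really sit about 20.6 mm above the reported TCP, which should be at their very end. My first grasp closed above the pin on nothing. I corrected it with a touch on the rack top of about 15 N.
- **Grip width:** It read 8.5–8.9 mm on the 10 mm pin, and I did not find out why.
- **Cameras:** They differed by 2–4 mm on the pin and the hole, so I used averages.

The grey rivet was in place when I last saw it, after the lift from the rack. I did not look at the pine hull again after the start, but the arm never went near it. The purple look-alike looked different between pictures but stayed in the same spot; I never worked near it.

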